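Slide the tray board home into its notches

TASK

On the desk rack, push the steel stop's upright pin outward, away from the rails, as far as it goes, so that the bar no longer blocks the way. Then push the plywood board along its rails by its upright lip until you feel all four feet drop into the notches and it lies level and locked there. Only push, with the fingertips: lift nothing, keep the jar and the carton standing on the board, and leave the other things on the desk where they are.

Things in the scene. Friction and masses are not known exactly. Their poses are not given: they have to be found in the camera images.
- rack: Fixed desk rack, grey base plate 200 x 340 x 8 mm; origin at the centre of its underside, on the desk. Rails run along its own y, tops 40 mm above the desk; the board travels towards +y (roughly the robot's left); own x points roughly away from the robot. White side walls: inner faces x = +-82 mm, 8 mm thick, tops 62 mm above the desk. The -y end is open; end wall inner face at y = +162 mm.
- seat (a point): Where the board's origin lies once dropped home: rack (0, +70) mm, 33 mm above the desk. The rails' four notches (20 mm long, 7 mm deep, dark floors) lie at rack y = +115 mm in the outer strips (x = +-65 mm) and y = +25 mm in the inner strips (x = +-51 mm). The feet drop within about 3 mm of this point and the notch ends then stop the board; pushed too fast it may skip over and run up to 27 mm too far.
- board: Loose plywood board 160 (own x) x 130 (own y) x 10 mm, about 0.55 kg, axes as the rack's, on four 8 x 14 mm feet 10 mm high at (+-65, +45) and (+-51, -45) mm. Origin: middle, at the feet's soles, 40 mm above the desk while sliding, 33 mm when dropped. 2 mm play to each side wall. Starts 100 to 160 mm short of the notches; takes about 2 to 5 N to slide.
- lip (a point): Middle of the top edge of the outer (pushing) face of the board's upright lip, at board (0, -65, +51) mm. The lip is 120 mm wide along the board's x, 12 mm thick, on the trailing edge (board y = -65 to -53 mm), and rises 31 mm above the board's top. It is pushed towards the rack's +y.
- stop (a joint): How far the travel stop is pushed out, m: 0 to 0.006 at the start (bar across the rails, in front of the board), 0.035 fully out (mechanical end). It slides along the rack's +x, needs about 2 N, stays where it is left. Its steel bar, 14 mm wide, top 58 mm above the desk, blocks the board until about 0.029 out.
- stop_knob (a point): Centre of the top of the stop's upright steel pin, 16 mm in diameter, rising from 58 to 105 mm above the desk. With the joint at 0 it stands at rack x = +115 mm, y = +56 mm, outside the +x wall. It is pushed towards the rack's +x from the rail side, over the wall (top 62 mm).
- jar: Small amber jar, 36 mm in diameter, 46 mm tall, standing on the board; origin at the centre of its underside, z axis up.
- carton: Paper carton 40 x 70 x 22 mm lying flat on the board; origin at the centre of its underside, z axis up.
- bottle: White medicine bottle, 48 mm in diameter, 85 mm tall, standing on the desk on the far side of the rack; origin under its centre. Bystander.
- tape: Roll of clear tape lying flat, 80 mm in diameter, 20 mm high, far side of the rack; origin under its centre. Bystander.
- stapler: Stapler 130 x 34 mm, about 40 mm high, on the desk beyond the rack's +y end; origin under its centre. Bystander.
- cup: Steel cup 60 mm in diameter, 55 mm tall, on the desk beyond the rack's open -y end; origin under its centre. Bystander.
- case: White thermometer case 130 x 22 x 16 mm lying on the desk on the far (+x) side of the rack; origin under its centre. Bystander.
Things that resemble listed ones, but are neither listed nor needed, are in the scene too. Leave any pink look-alike of the carton alone. There is more than one size of the board; the one meant has the size given above.

How it is judged:
By the outcome, as a careful person would: the job done as asked, in the order asked, and still so for the second after the job is handed in, with the robot touching nothing.
It also fails if it takes over 42 s, if anything falls off the work surface, if the arm or the gripper's body presses on something with over 40 N, if the wrist force passes 120 N, or if a joint passes its speed limit or range.

ROBOT

A 6-joint arm with a two-finger parallel gripper is mounted at the origin on the work surface. World frame = base frame: x ahead of the robot, y to its left, z up, the work surface at z = 0. Lengths are in m, angles in rad, forces in N, time in s.
With the tool pointing down it reaches from about 0.3 to 0.875 m from the base axis. Payload 6.4 kg.
Tool frame: the origin (TCP) lies midway between the tips of the shut fingers; the grasp point (between the pads) lies 19 mm behind it; z points along the fingers, y is the direction in which the jaws open and shut (so a half turn about z gives the same grasp; the last joint's range is limited). The gripper opens to 85 mm and grips with 20 to 120 N. Pads are 22 mm wide; open, the fingers measure 114 mm over their backs; the gripper's body (76 mm by 85 mm) begins 54 mm behind the grasp point. The pads swing forward as they close: fully open they stand 13 mm farther back than shut.
Start: joints at [1.074, 0.181, 1.607, -0, 1.354, -0.206], TCP at [0.165, 0.551, 0.198] pointing down, gripper open.
Joint ranges: [-2.99, 2.99], [-0.89, 2.07], [0.3, 2.58], [-1.14, 4.28], [0, 2.63], [-3.12, 3.12]. Speed limits (rad/s): [2.57, 2.57, 3.01, 3.14, 3.14, 3.14].

INTERFACE

Orientations are given as a unit quaternion [w, x, y, z].
In Python, from bench import get_obs, camera, hand_in gives the robot as it stands.
- The arm moves only by the tool drive_tool, never from a script. Its argument "deltas" is a list of rows, each a list of 2 entries, a list of its own where there are three numbers: the shift along the world's x, y, z in m, then the turn about the world's z in rad. A call has 1 to 10 rows; each row shifts and turns the pose as measured when the row begins; what a row does not reach is not made up. A row lasts 1/10 s, in which the tool goes at most 50 mm and 8.59 degrees, less where a joint would pass 70% of its speed; a pose out of reach is approached as far as the arm can. A call is refused whole if a number of a shift passes 0.05 or a number of a turn 0.15, either way. A call with a gripper value outside its range is refused whole. "gripper" is the opening, from 0 (shut) to 1 (fully open), set as the call begins (left out, the last holds). The fingers move at their own pace and stop on an object; the grip force is fixed at half the most. Time passes only in rows, so rows that do not move let the fingers close. It gives the time, the measured TCP pose, the force and the opening at its end, in the units of the state.
- get_obs(): the state, without advancing time (a new reading comes with each control period).
- camera(name): name is "side" or "top" or "wrist"; returns a dict with "frame" (420x560x3 uint8, red, green, blue), "fx", "fy", "cx", "cy" (pixels), "eye" and "attitude" of the camera in the world. Camera axes: x right, y down, z forward; pixel columns grow to the right and rows downward; lengths in m; the calibration is good to about 2 mm. The wrist camera is an equidistant fisheye: a pixel r from the principal point sees the ray r / f radians off the axis. A picture is of the moment at which its call begins. There is no depth.
- hand_in(): hands the job in, once; it reports no verdict.
The state is a dict: "time_s": time; "q": joint angles; "dq": joint speeds; "joint_efforts": joint torques, N m; "eef_pos": TCP position; "eef_rot": TCP orientation; "wrist_force": force on the tool from outside, world axes, zero at the start; "torque": the same for the moment, N m; "opening": opening from 0.0 (shut) to 1.0 (fully open).
Only numpy, scipy, OpenCV 4.12 (cv2) and the standard library are available. Lean on these libraries where they do the work, as an engineer would, in place of code of your own. Each camera call takes 0.05 s, during which the arm holds its last target.

## Working session

There is one attempt and no reset: what is moved stays moved. The work goes in short steps, Python scripts to look and compute and a tool call to move; the robot and the scene stay as the last step left them, time stands still between calls to the robot, and variables do not carry over. Pictures are saved under pics/ and viewed, and the job is handed in when it is done.

Besides the shell and the picture viewer there is one more tool, called after "Call:" by a JSON object that holds its "api" and its "payload". drive_tool: Moves the arm, as the interface text tells. Its arguments: {"type":"object","properties":{"deltas":{"type":"array","items":{"type":"array"}},"gripper":{"type":"number"}},"required":["deltas"]}

```bash
mkdir -p pics; ls; python3 - <<'E'
from bench import get_obs,camera
import cv2,json
o=get_obs();print(o)
for n in("top","side","wrist"):
    c=camera(n);cv2.imwrite(f"pics/{n}0.png",c["frame"][:,:,::-1])
    print(n,{k:v for k,v in c.items() if k!="frame"})
E
```

```text
pics
{'time_s': 0.0, 'q': array([ 1.07367402e+00,  1.81567262e-01,  1.60800226e+00,  7.73058465e-06,
        1.35379878e+00, -2.06292764e-01]), 'dq': array([ 7.53748222e-05, -3.25892569e-04,  1.38665416e-03, -1.16514896e-03,
        4.72586052e-04,  7.71542100e-04]), 'joint_efforts': array([ 2.25270873e-03, -4.44882059e+01, -3.51329720e+01, -6.20220112e-05,
        9.33790812e-03, -5.54800366e-07]), 'eef_pos': array([0.16455965, 0.5503141 , 0.19717224]), 'eef_rot': array([-3.09400467e-04,  1.44903606e-01,  9.89445378e-01, -8.32179313e-04]), 'wrist_force': array([ 0.02114188, -0.36391234,  0.1073119 ]), 'torque': array([ 0.06779533,  0.03864495, -0.03301963]), 'opening': 0.9975986479793875}
top {'fx': 507.77042194883654, 'fy': 507.77042194883654, 'cx': 286.6821974942036, 'cy': 217.50822489599724, 'eye': array([0.40520502, 0.02610399, 1.1617327 ]), 'attitude': array([-0.05233985,  0.70904701, -0.69979832,  0.06924727])}
side {'fx': 515.2584985460674, 'fy': 515.2584985460674, 'cx': 273.9213252184993, 'cy': 215.2028326854451, 'eye': array([ 0.31432209, -0.77708995,  0.95450619]), 'attitude': array([-0.3645877 ,  0.91559827, -0.15503825,  0.06869324])}
wrist {'fx': 325.19226210127806, 'fy': 325.19226210127806, 'cx': 277.81690577567997, 'cy': 208.93961723380718, 'eye': array([0.09129744, 0.57277147, 0.37359387]), 'attitude': array([0.12094483, 0.79310678, 0.59033818, 0.08862742])}
```

View pics/top0.png

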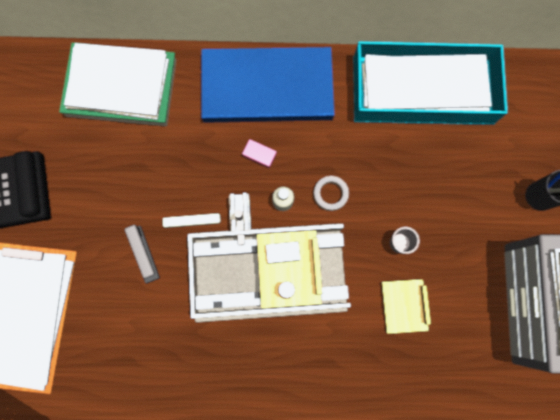

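View pics/side0.png

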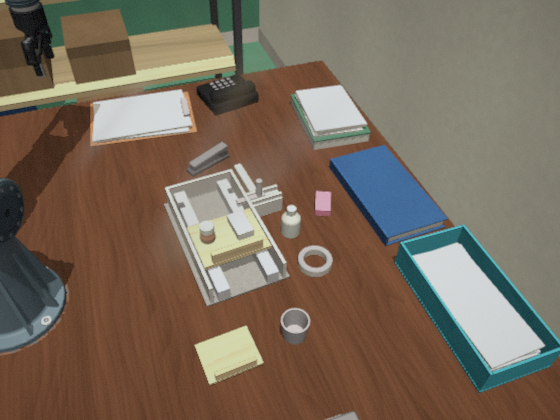

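View pics/wrist0.png

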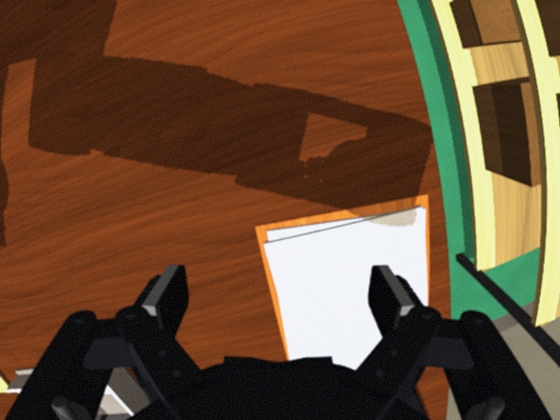

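```bash
cat > h.py <<'E'
import numpy as np,cv2
from scipy.spatial.transform import Rotation as R
from bench import get_obs,camera
def rot(c):
    q=c["attitude"];return R.from_quat([q[1],q[2],q[3],q[0]]).as_matrix()
def ray(c,u,v,z):
    d=rot(c)@np.array([(u-c["cx"])/c["fx"],(v-c["cy"])/c["fy"],1.]);e=np.array(c["eye"])
    return e+d*(z-e[2])/d[2]
def proj(c,p):
    x=rot(c).T@(np.array(p)-c["eye"]);return np.array([c["cx"]+c["fx"]*x[0]/x[2],c["cy"]+c["fy"]*x[1]/x[2]])
def crop(c,u0,v0,u1,v1,s,name):
    im=c["frame"][v0:v1,u0:u1,::-1];im=cv2.resize(im,None,fx=s,fy=s,interpolation=cv2.INTER_CUBIC);cv2.imwrite(name,im)
E
python3 - <<'E'
from h import *
c=camera("top");crop(c,180,185,360,325,4.4,"pics/t1.png")
for u,v in((190,320),(348,310),(268,272)):print(ray(c,u,v,.06))
print(np.round(rot(c),3))
c=camera("side");crop(c,150,150,300,310,3.7,"pics/s1.png")
E
```

```text
[0.37349287 0.20315385 0.06      ]
[ 0.39795658 -0.13284142  0.06      ]
[0.47687909 0.039779   0.06      ]
[[ 0.011 -0.985  0.171]
 [-1.    -0.015 -0.023]
 [ 0.025 -0.171 -0.985]]
```

View pics/t1.png

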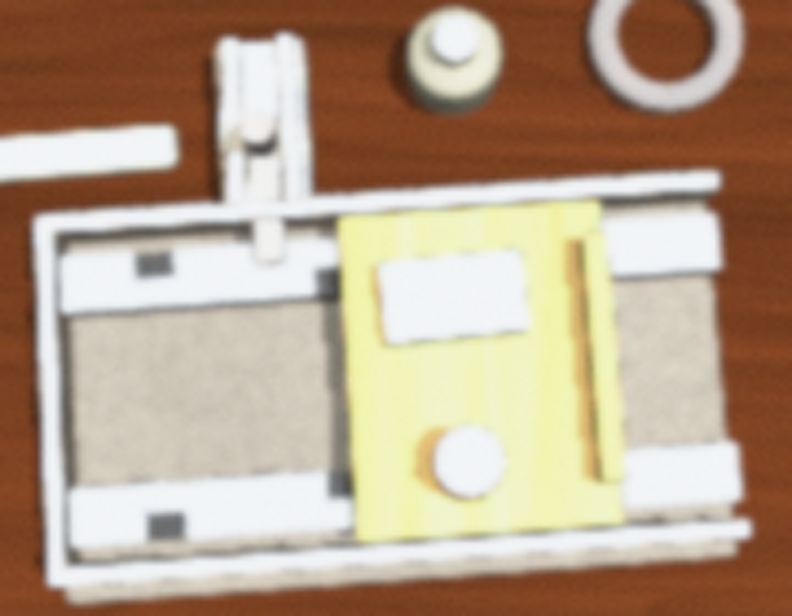

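View pics/s1.png

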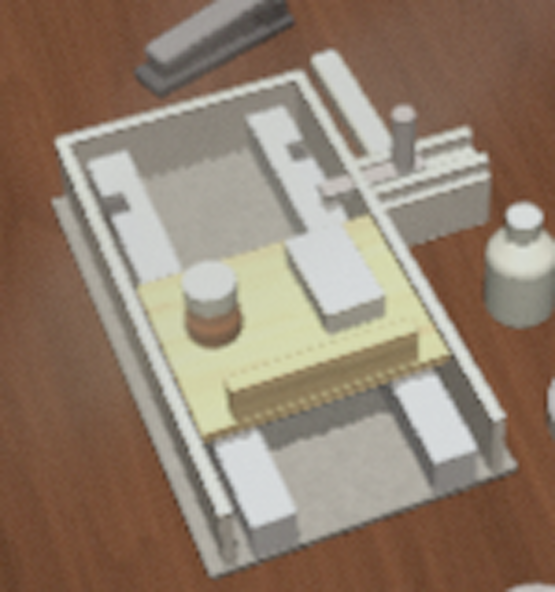

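The top view shows the rack in the middle. The +x wall runs from (188,234) to (343,224), and the board covers columns 257–321. The lip is on its right, and the stop pin is near (239,213). I'll measure these next.

```bash
cat >> h.py <<'E'
def fit(model,meas):
    m=np.array(model);w=np.array(meas);mc=m.mean(0);wc=w.mean(0);a=m-mc;b=w-wc
    th=np.arctan2((a[:,0]*b[:,1]-a[:,1]*b[:,0]).sum(),(a*b).sum())
    Rm=np.array([[np.cos(th),-np.sin(th)],[np.sin(th),np.cos(th)]]);t=wc-Rm@mc
    return th,t,Rm,w-(m@Rm.T+t)
E
python3 - <<'E'
from h import *
c=camera("top")
P=lambda u,v,z:ray(c,180+(u+.5)/4.4-.5,185+(v+.5)/4.4-.5,z)[:2]
th,t,Rm,res=fit([(.09,.17),(-.09,.17),(.09,-.17),(-.09,-.17)],[P(35,217,.062),P(50,587,.062),P(720,173,.062),P(751,538,.062)])
print("rack",th,t,res*1e3)
rk=lambda p:np.round(Rm.T@(np.array(p)-t)*1e3,1)
print("pin top",P(258,122,.105),rk(P(258,122,.105)))
print("bar end",rk(P(255,262,.058)),rk(P(284,258,.058)))
for n,u,v,z in(("b+x+y",338,218,.06),("b-x+y",357,541,.06),("b+x-y",598,201,.06),("b-x-y",623,522,.06),("lip top outer +x",603,231,.091),("lip -x",623,478,.091),("jar",469,461,.106),("notch outer+x",155,264,.04),("notch outer-x",166,525,.04),("carton",453,296,.082),("bottletop",455,40,.085)):
    print(n,P(u,v,z),rk(P(u,v,z)))
s=camera("side")
for n,p in (("pin",(.115,.056,.105)),("lipmid",(0,-.065+0,.091))):
    q=Rm@np.array(p[:2])+t; print(n,q,proj(s,[*q,p[2]]), (proj(s,[*q,p[2]])-[150,150])*3.7)
for p in((.09,.17),(-.09,.17),(.09,-.17),(-.09,-.17)):
    q=Rm@np.array(p)+t;print((proj(s,[*q,.062])-[150,150])*3.7)
E
```

```text
rack 0.07959980290446987 [0.48088189 0.03889908] [[-0.00960878  0.55955977]
 [ 0.02366735 -0.25263805]
 [ 0.09019266 -0.48033165]
 [-0.10425123  0.17340993]]
pin top [0.59866563 0.10416571] [122.6  55.7]
bar end [61.1 63.6] [62.1 49.2]
b+x+y [0.5590161  0.06648784] [80.1 21.3]
b-x+y [0.40105091 0.05393635] [-78.4  21.3]
b+x-y [ 0.56945549 -0.06295665] [  80.2 -108.6]
b-x-y [ 0.41157438 -0.07535268] [ -78.2 -108.4]
lip top outer +x [ 0.55019314 -0.06289314] [  61. -107.]
lip -x [ 0.43200879 -0.07251204] [ -57.6 -107.2]
jar [0.4386727  0.00111138] [-45.1 -34.3]
notch outer+x [0.53711672 0.15870936] [ 65.6 115. ]
notch outer-x [0.40772286 0.14875078] [-64.2 115.3]
carton [0.51858987 0.00918558] [ 35.2 -32.6]
bottletop [0.64494833 0.00981233] [161.2 -42. ]
pin [0.59106487 0.10386607] [255.70547431 180.66679253] [391.11025494 113.46713236]
lipmid [ 0.48605041 -0.02589511] [229.18679988 232.80508704] [292.99115954 306.37882206]
[296.93914608  67.23487456]
[ 48.37038107 136.49282752]
[499.83844767 414.98241767]
[212.18700469 514.6053664 ]
```

Call:
{"api": "drive_tool", "payload": {"deltas": [[[0.03,-0.033,0],0.04],[[0.03,-0.033,0],0.04],[[0.03,-0.033,0],0.04],[[0.03,-0.033,0],0.04],[[0.03,-0.033,0],0.04],[[0.03,-0.033,0],0.04],[[0.03,-0.033,0],0.04],[[0.03,-0.033,0],0.04],[[0.03,-0.033,0],0.04],[[0.03,-0.033,0],0.01]], "gripper": 0}}

```text
time_s: 1.35
eef_pos: [0.4697, 0.2113, 0.1993]
eef_rot: [0.001, -0.053, 0.999, 0.002]
wrist_force: [0.4, 0.6, 0.5]
opening: 0.001
```

Call:
{"api": "drive_tool", "payload": {"deltas": [[[0.03,-0.035,0],-0.01],[[0.03,-0.035,0],-0.01],[[0.025,-0.03,0],-0.007],[[0.009,-0.009,-0.02],0],[[0,0,-0.03],0],[[0,0,0],0]]}}

```text
time_s: 1.95
eef_pos: [0.572, 0.0901, 0.1494]
eef_rot: [0.004, -0.035, 0.999, 0.001]
wrist_force: [-1.0, 0.8, -0.0]
opening: 0.007
```

```bash
python3 - <<'E'
from h import *
o=get_obs();print(o["eef_pos"],o["eef_rot"],o["wrist_force"])
c=camera("top");crop(c,180,165,360,325,4.4,"pics/t2.png")
c=camera("side");crop(c,130,90,330,240,4,"pics/s2.png")
E
```

```text
[0.57199271 0.09014245 0.14939624] [ 0.00413941 -0.03472271  0.99938789  0.00102165] [-0.9500686   0.80350101 -0.03448161]
```

View pics/s2.png

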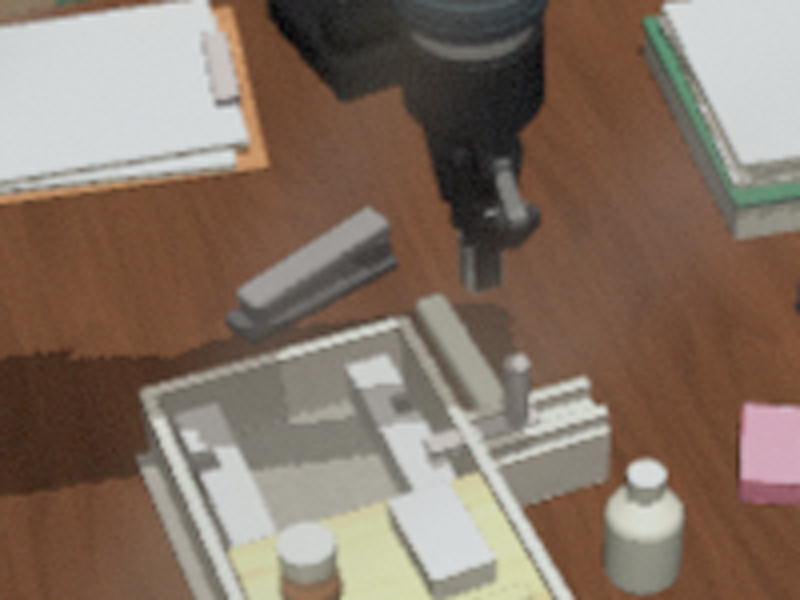

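View pics/t2.png

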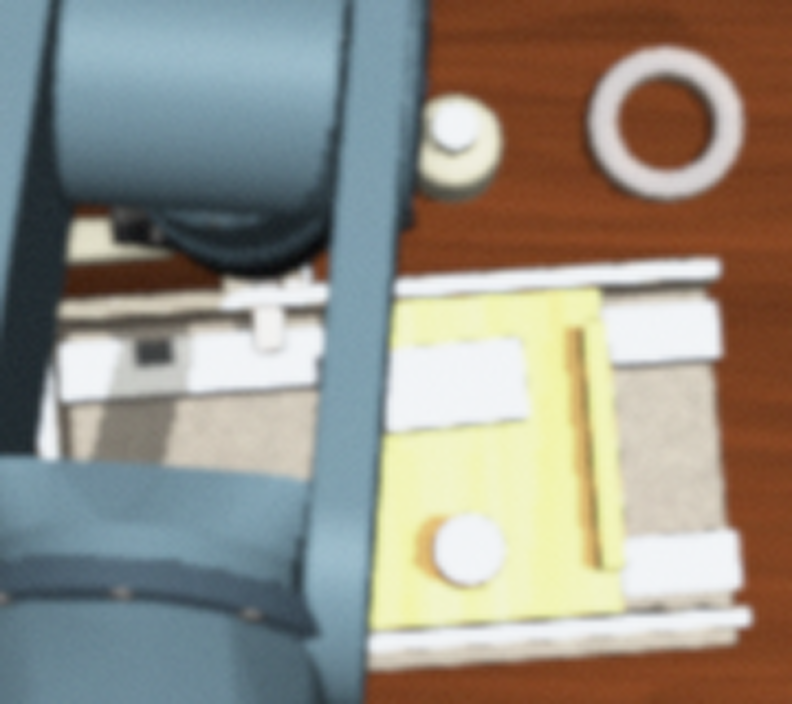

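The side view shows the shut fingertip above the far wall, at about crop (480,285). The pin is at (516,365), still across, and nothing has been disturbed. I'll line up and come down on the rail side of the pin.

Call:
{"api": "drive_tool", "payload": {"deltas": [[[-0.012,0.011,0],0],[[0,0,0],0],[[0,0,-0.025],0],[[0,0,-0.025],0],[[0,0,-0.015],0],[[0,0,0],0]]}}

```text
time_s: 2.65
eef_pos: [0.565, 0.1076, 0.0975]
eef_rot: [0.016, -0.039, 0.999, 0.001]
wrist_force: [-0.2, -1.1, -0.1]
opening: -0.001
```

Call:
{"api": "drive_tool", "payload": {"deltas": [[[-0.005,-0.006,0],0],[[0,0,0],0],[[0,0,-0.01],0],[[0,0,-0.008],0],[[0,0,0],0]]}}

```text
time_s: 3.15
eef_pos: [0.5623, 0.102, 0.0838]
eef_rot: [0.02, -0.04, 0.999, 0.0]
wrist_force: [-1.2, -0.1, -0.3]
opening: 0.004
```

```bash
python3 - <<'E'
from h import *
o=get_obs();print(o["eef_pos"],o["eef_rot"],o["dq"].round(3))
c=camera("side");crop(c,130,90,330,240,4,"pics/s3.png")
E
```

```text
[0.56225695 0.1020195  0.08375164] [ 1.98816709e-02 -3.99929818e-02  9.99002114e-01  2.38099679e-04] [ 0.001 -0.01  -0.009  0.     0.006 -0.   ]
```

View pics/s3.png

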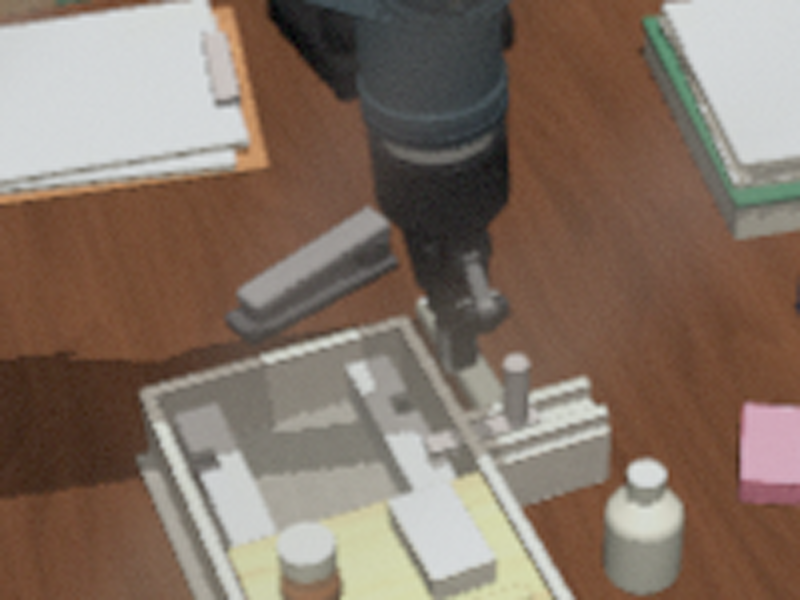

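Call:
{"api": "drive_tool", "payload": {"deltas": [[[0,0,-0.006],0],[[0.008,0.0006,-0.001],0],[[0.008,0.0006,0],0],[[0.008,0.0006,0],0],[[0.006,0.0005,0],0]]}}

```text
time_s: 3.7
eef_pos: [0.5952, 0.1044, 0.0766]
eef_rot: [0.02, -0.04, 0.999, 0.0]
wrist_force: [0.6, 1.6, 0.1]
opening: -0.001
```

Call:
{"api": "drive_tool", "payload": {"deltas": [[[0.006,0.0004,0],0],[[0.006,0.0004,0],0],[[0.006,0.0004,0],0],[[0.006,0.0004,0],0]]}}

```text
time_s: 4.1
eef_pos: [0.622, 0.1062, 0.0767]
eef_rot: [0.02, -0.04, 0.999, 0.0]
wrist_force: [-0.4, -0.1, -0.1]
opening: 0.002
```

```bash
python3 - <<'E'
from h import *
o=get_obs();print(o["eef_pos"],o["wrist_force"])
c=camera("side");crop(c,200,140,300,220,7,"pics/s4.png")
c=camera("top");crop(c,180,165,360,325,4.4,"pics/t4.png")
E
```

```text
[0.62201819 0.10618349 0.07671556] [-0.44365481 -0.11449777 -0.08590518]
```

View pics/s4.png

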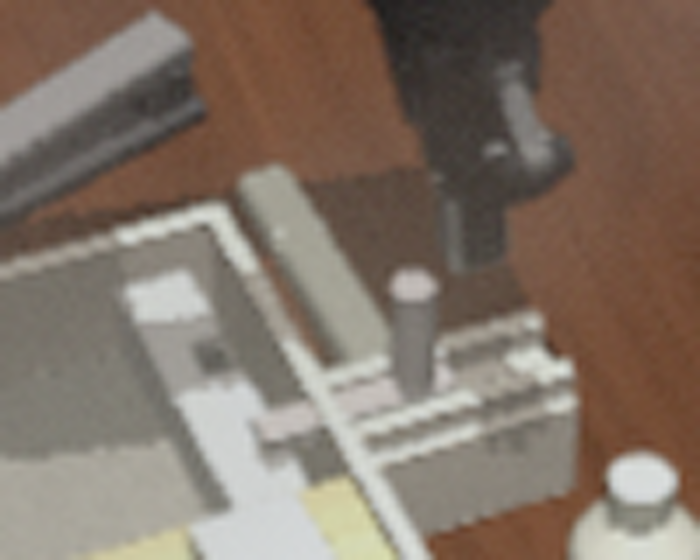

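View pics/t4.png

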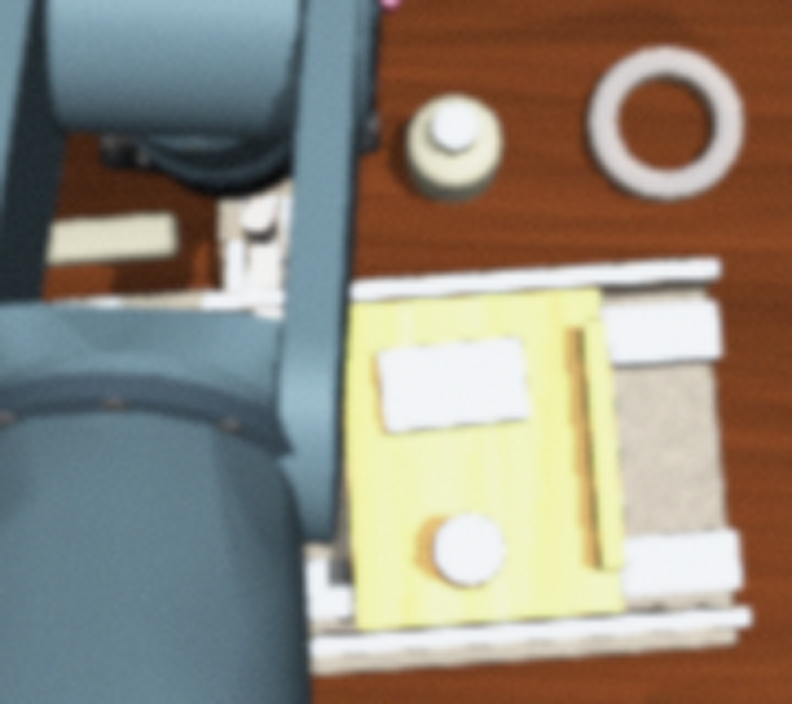

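```bash
python3 - <<'E'
from h import *
o=get_obs();c=camera("side");t=camera("top")
p=o["eef_pos"];print(proj(c,p),(proj(c,p)-[200,140])*7)
print(proj(t,p),(proj(t,p)-[180,165])*4.4)
print([o[k] for k in("q","eef_rot","eef_pos")])
# triangulate pin top from two views
def trip(a,b):
    A=[];
    L=[]
    for c_,(u,v) in((t,a),(c,b)):
        d=rot(c_)@np.array([(u-c_["cx"])/c_["fx"],(v-c_["cy"])/c_["fy"],1]);d/=np.linalg.norm(d);L.append((np.array(c_["eye"]),d))
    M=sum(np.eye(3)-np.outer(d,d) for e,d in L);B=sum((np.eye(3)-np.outer(d,d))@e for e,d in L)
    X=np.linalg.solve(M,B);return X,[np.linalg.norm((np.eye(3)-np.outer(d,d))@(X-e)) for e,d in L]
print(trip((180+258/4.4,185+122/4.4),(200+414/7,140+285/7)))
print(trip((180+35/4.4,185+217/4.4),(200+215/7,140+210/7)))
w=camera("wrist");cv2.imwrite("pics/w4.png",w["frame"][:,:,::-1])
E
```

```text
[267.55793401 185.69828517] [472.90553805 319.88799617]
[238.55002881 203.94275346] [257.62012677 171.34811522]
[array([-0.02044857,  0.4004336 ,  1.59135498,  0.00318849,  1.10822492,
       -1.67244127]), array([ 2.08372576e-02, -3.98971547e-02,  9.98986485e-01,  1.70241249e-04]), array([0.62238904, 0.10610078, 0.07684741])]
(array([0.59896876, 0.10339826, 0.10269458]), [np.float64(0.0006964518884170147), np.float64(0.0006964518884168677)])
(array([0.55773209, 0.21641954, 0.05458168]), [np.float64(0.00048004039134540285), np.float64(0.0004800403913453989)])
```

View pics/w4.png

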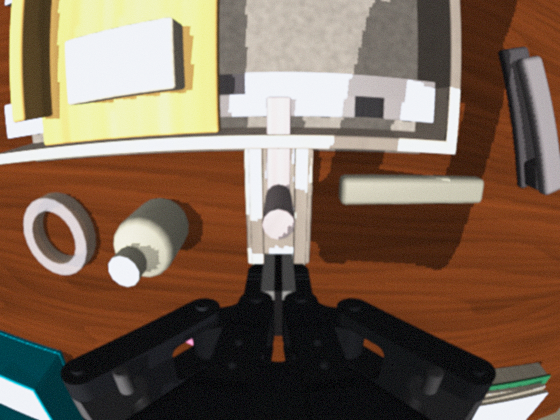

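```bash
cat >> h.py <<'E'
def projf(c,p):
    x=rot(c).T@(np.array(p)-c["eye"]);a=np.arctan2(np.hypot(x[0],x[1]),x[2]);ph=np.arctan2(x[1],x[0])
    return np.array([c["cx"]+c["fx"]*a*np.cos(ph),c["cy"]+c["fy"]*a*np.sin(ph)])
E
python3 - <<'E'
from h import *
c=camera("side");w=camera("wrist");o=get_obs()
print("s3 pred",(proj(c,[.5623,.102,.0838])-[130,90])*4)
for z in(.0768,.09,.1,.11):
    p=[.6224,.1061,z];print(z,(proj(c,p)-[200,140])*7,projf(w,p))
print(w["eye"],np.round(rot(w),3))
print("pin top in wrist",projf(w,[.5987,.1042,.105]),"wall corner +x+y",projf(w,[.5569,.2155,.062]))
q=o["eef_rot"];print(R.from_quat([*q[1:],q[0]]).as_matrix().round(3))
E
```

```text
s3 pred [459.42083322 400.49975811]
0.0768 [472.93494353 319.98017867] [276.99057489 246.32443923]
0.09 [473.07716263 292.61857672] [276.90026426 256.79140849]
0.1 [473.18633788 271.61429788] [276.82396594 265.66604177]
0.11 [473.29677257 250.36771398] [276.73984219 275.48502134]
[0.53769439 0.10011738 0.24966484] [[-0.079  0.939  0.334]
 [ 0.997  0.075  0.025]
 [-0.001  0.335 -0.942]]
pin top in wrist [276.68335265 227.87121348] wall corner +x+y [454.56082676 152.75856906]
[[-0.996 -0.08   0.041]
 [-0.08   0.997  0.002]
 [-0.041 -0.001 -0.999]]
```

```bash
python3 - <<'E'
from h import *
c=camera("side");w=camera("wrist")
im=cv2.resize(c["frame"][160:200,240:295,::-1],None,fx=14,fy=14,interpolation=cv2.INTER_CUBIC);cv2.imwrite("pics/s5.png",cv2.convertScaleAbs(im,alpha=1.8,beta=20))
im=cv2.resize(w["frame"][200:300,220:340,::-1],None,fx=6,fy=6,interpolation=cv2.INTER_CUBIC);cv2.imwrite("pics/w5.png",cv2.convertScaleAbs(im,alpha=1.8,beta=20))
E
```

```text
(no output)
```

View pics/s5.png

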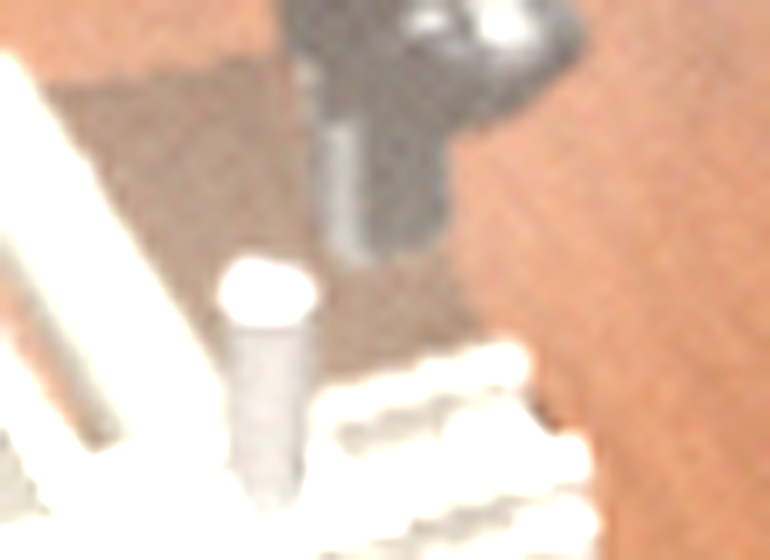

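View pics/w5.png

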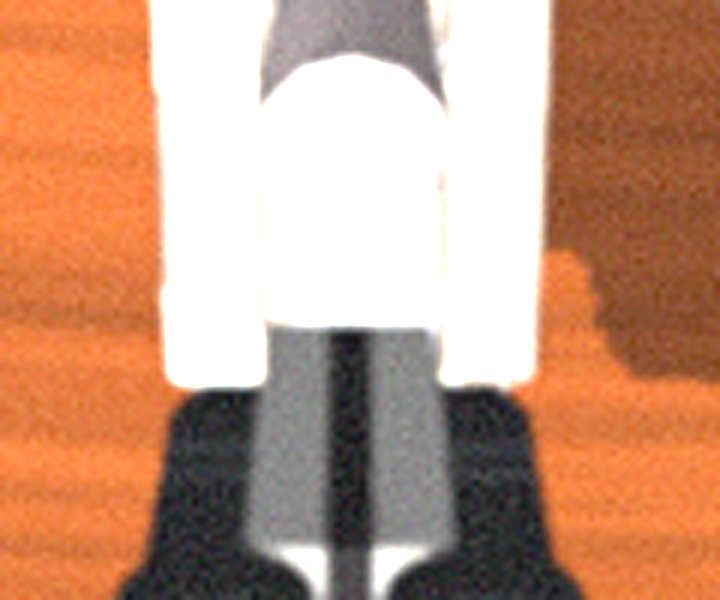

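The fingertips passed over the pin, which hasn't moved. In both pictures they sit about 26–28 mm higher than the reported TCP: the side view puts the tip at row 178 where I expected 186. From here on I'll take the real tip z as reported z + 0.027. I'll go up and back, then come down lower.

Call:
{"api": "drive_tool", "payload": {"deltas": [[[0,0,0.02],0],[[0,0,0.015],0],[[-0.025,-0.002,0],0],[[-0.025,-0.002,0],0],[[-0.008,-0.001,0],0],[[0,0,0],0]]}}

```text
time_s: 5.15
eef_pos: [0.5622, 0.1009, 0.1149]
eef_rot: [0.022, -0.04, 0.999, 0.0]
wrist_force: [-0.0, 0.8, -0.0]
opening: -0.002
```

Call:
{"api": "drive_tool", "payload": {"deltas": [[[0,0,-0.02],0],[[0,0,-0.02],0],[[-0.001,0,-0.01],0],[[0,0,0],0]]}}

```text
time_s: 5.55
eef_pos: [0.5658, 0.1007, 0.0661]
eef_rot: [0.025, -0.04, 0.999, -0.0]
wrist_force: [-0.7, 0.9, -0.3]
opening: 0.001
```

```bash
python3 - <<'E'
from h import *
c=camera("side");w=camera("wrist");o=get_obs();p=o["eef_pos"];print(p,o["eef_rot"],o["wrist_force"])
im=cv2.resize(c["frame"][140:220,200:300,::-1],None,fx=7,fy=7,interpolation=cv2.INTER_CUBIC);cv2.imwrite("pics/s6.png",cv2.convertScaleAbs(im,alpha=1.5,beta=10))
cv2.imwrite("pics/w6.png",w["frame"][:,:,::-1])
for dz in(0,.02,.03):print(dz,(proj(c,p+[0,0,dz])-[200,140])*7)
E
```

```text
[0.56677706 0.10068558 0.0675568 ] [ 2.64317382e-02 -3.96020417e-02  9.98865867e-01 -1.44189702e-04] [0.05892344 0.17857457 0.11780999]
0 [328.54549802 383.89044676]
0.02 [327.09719376 342.67544922]
0.03 [326.36043297 321.70914072]
```

View pics/s6.png

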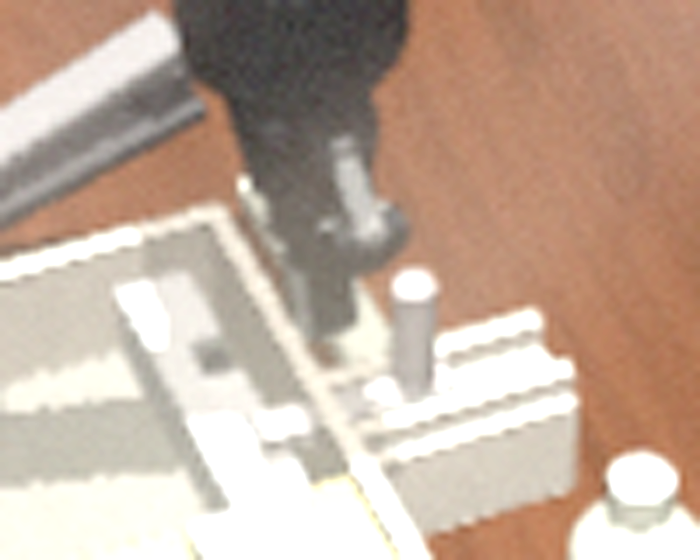

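View pics/w6.png

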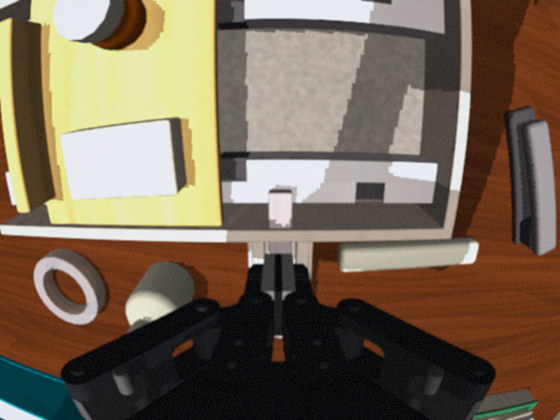

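Call:
{"api": "drive_tool", "payload": {"deltas": [[[-0.002,0,-0.008],0],[[0,0,-0.004],0],[[0.004,0.0003,0],0],[[0.005,0.0004,0],0],[[0.005,0.0004,0],0],[[0.005,0.0004,0],0]]}}

```text
time_s: 6.25
eef_pos: [0.5865, 0.1023, 0.0571]
eef_rot: [0.028, -0.04, 0.999, -0.0]
wrist_force: [-1.9, 0.4, 0.7]
opening: -0.0
```

Call:
{"api": "drive_tool", "payload": {"deltas": [[[0.005,0.0004,0],0],[[0.005,0.0004,0],0],[[0.005,0.0004,0],0],[[0.005,0.0004,0],0]]}}

```text
time_s: 6.65
eef_pos: [0.6077, 0.104, 0.0571]
eef_rot: [0.027, -0.04, 0.999, -0.0]
wrist_force: [-2.3, -1.1, 1.3]
opening: -0.001
```

Call:
{"api": "drive_tool", "payload": {"deltas": [[[0.004,0.0003,0],0],[[0.004,0.0003,0],0],[[0.004,0.0003,0],0],[[0.004,0.0003,0],0],[[0.004,0.0003,0],0]]}}

```text
time_s: 7.15
eef_pos: [0.6098, 0.1053, 0.0536]
eef_rot: [0.005, -0.041, 0.999, -0.001]
wrist_force: [-17.0, -3.4, 11.4]
opening: -0.001
```

```bash
python3 - <<'E'
from h import *
c=camera("side");w=camera("wrist");o=get_obs();p=o["eef_pos"];print(p,o["eef_rot"],o["wrist_force"])
crop(c,200,140,300,220,7,"pics/s7.png");cv2.imwrite("pics/w7.png",w["frame"][:,:,::-1])
E
```

```text
[0.60976053 0.10543402 0.05344508] [ 5.15845634e-03 -4.11606238e-02  9.99138947e-01 -7.46933004e-04] [-18.02885531  -2.37996449  11.26957523]
```

View pics/s7.png

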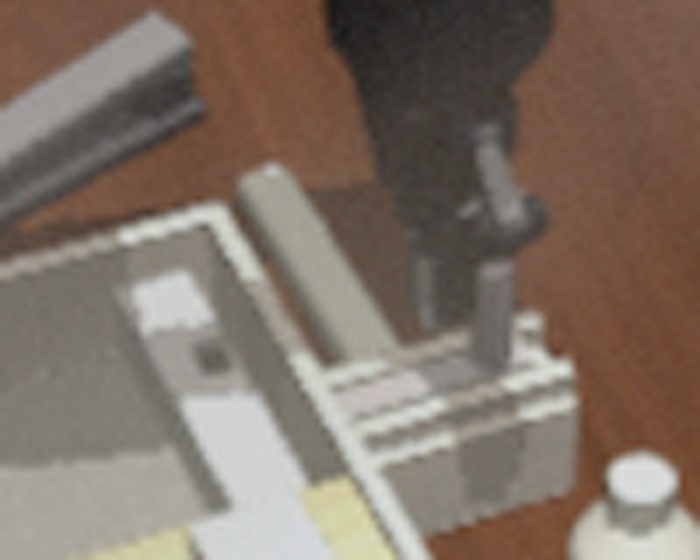

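View pics/w7.png

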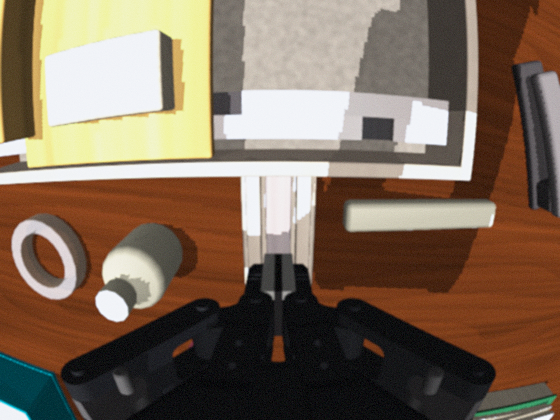

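The force rose to 18 N against the end. The pin is now at the outer end of its guide, at crop (495,310), and the bar is off the rails. I'll back away, rise and look from above.

Call:
{"api": "drive_tool", "payload": {"deltas": [[[-0.01,-0.001,0],0],[[-0.01,-0.001,0.01],0],[[-0.01,-0.001,0.04],0],[[0,0,0.04],0],[[0,-0.02,0.03],-0.14],[[-0.01,-0.03,0.01],-0.14],[[-0.01,-0.035,0],-0.14],[[-0.01,-0.035,0],-0.14],[[-0.01,-0.035,0],-0.14],[[-0.01,-0.035,0],-0.14]]}}

```text
time_s: 8.25
eef_pos: [0.5312, -0.0902, 0.1909]
eef_rot: [0.013, 0.381, 0.925, -0.002]
wrist_force: [-0.0, -0.8, -0.4]
opening: -0.001
```

Call:
{"api": "drive_tool", "payload": {"deltas": [[[-0.01,-0.007,0],-0.14],[[-0.01,0,0],-0.14],[[-0.01,0,0],-0.14],[[0,0,0],-0.14],[[0,0,0],-0.1],[[0,0,0],0]], "gripper": 0.5}}

```text
time_s: 8.85
eef_pos: [0.5022, -0.105, 0.1931]
eef_rot: [0.018, 0.674, 0.738, -0.006]
wrist_force: [0.2, 0.1, 0.1]
opening: 0.502
```

```bash
python3 - <<'E'
from h import *
c=camera("side");w=camera("wrist");o=get_obs();p=o["eef_pos"];q=o["eef_rot"];print(p,q,o["wrist_force"])
print(R.from_quat([*q[1:],q[0]]).as_matrix().round(3))
t=camera("top");crop(t,180,165,360,325,4.4,"pics/t8.png")
cv2.imwrite("pics/w8.png",w["frame"][:,:,::-1]);crop(c,130,90,330,240,4,"pics/s8.png")
E
```

```text
[ 0.50206997 -0.10492068  0.19300392] [ 0.01759547  0.67286793  0.73952771 -0.00615719] [-1.20969459 -0.9011881   0.60863298]
[[-0.094  0.995  0.018]
 [ 0.995  0.094 -0.033]
 [-0.034  0.015 -0.999]]
```

View pics/t8.png

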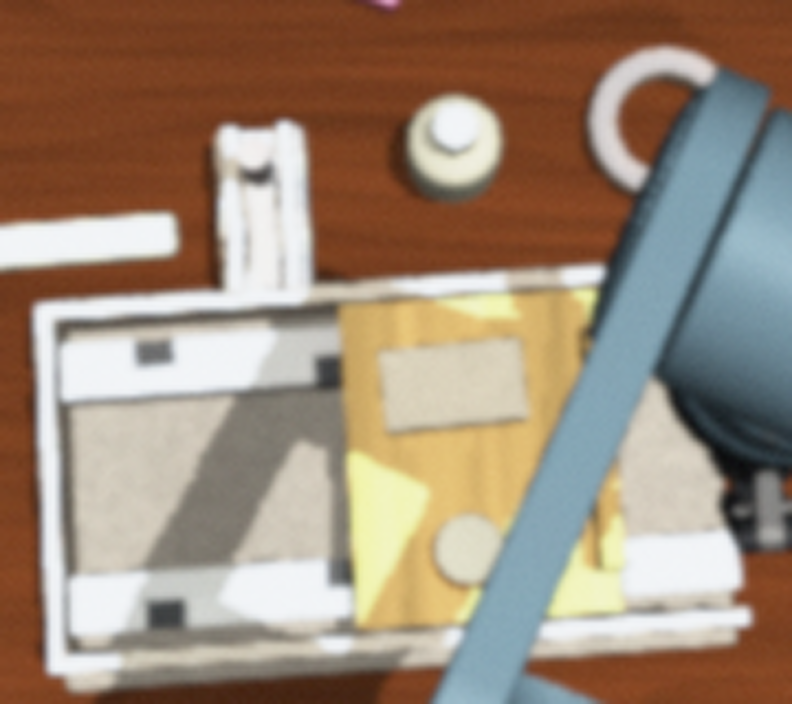

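View pics/s8.png

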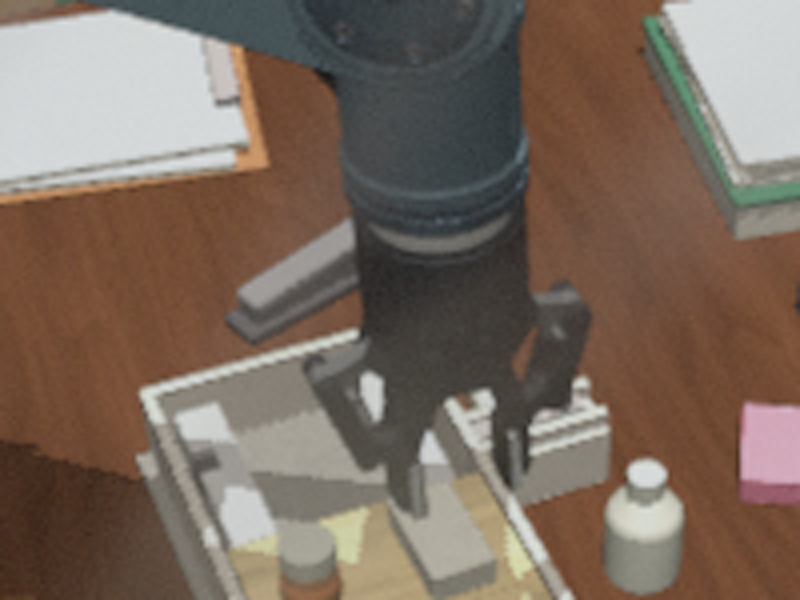

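View pics/w8.png

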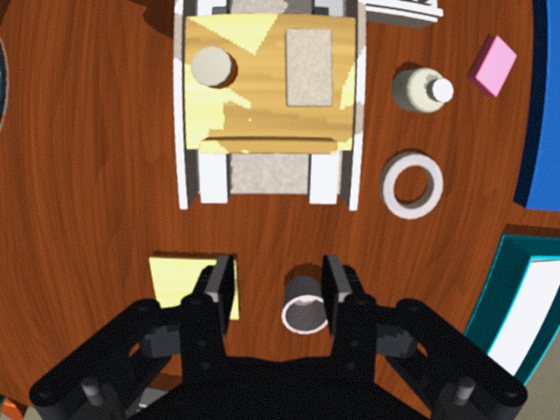

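From the top, the pin has moved from row 212.7 to about 199, roughly 29 mm, so the stop is fully out. The board, jar and carton haven't changed. Next I'll come down behind the lip.

Call:
{"api": "drive_tool", "payload": {"deltas": [[[-0.01,0,-0.02],-0.015],[[0,0,-0.03],0],[[0,0,-0.03],0],[[0,0,-0.03],0],[[0,0,-0.01],0],[[0,0,0],0]]}}

```text
time_s: 9.6
eef_pos: [0.4941, -0.1055, 0.0717]
eef_rot: [0.021, 0.674, 0.738, -0.005]
wrist_force: [0.1, 0.2, -0.3]
opening: 0.5
```

```bash
cat > look.py <<'E'
from h import *
import sys
n=sys.argv[1]
c=camera("side");w=camera("wrist");o=get_obs();p=o["eef_pos"];q=o["eef_rot"];print(p,q,o["wrist_force"])
print(R.from_quat([*q[1:],q[0]]).as_matrix().round(3))
cv2.imwrite(f"pics/w{n}.png",w["frame"][:,:,::-1]);crop(c,150,150,310,290,5,f"pics/s{n}.png")
for dz in(0,.02,.03):print(dz,(proj(c,p+[0,0,dz])-[150,150])*5)
E
python3 look.py 9
```

```text
[ 0.49527083 -0.10595834  0.07340876] [ 0.02237547  0.6741531   0.73823863 -0.00454578] [1.23705467 0.10432594 0.01849646]
[[-0.09   0.996  0.027]
 [ 0.995  0.091 -0.037]
 [-0.039  0.023 -0.999]]
0 [469.86481702 566.79659641]
0.02 [468.48982522 537.72607634]
0.03 [467.78866392 522.90189784]
```

View pics/s9.png

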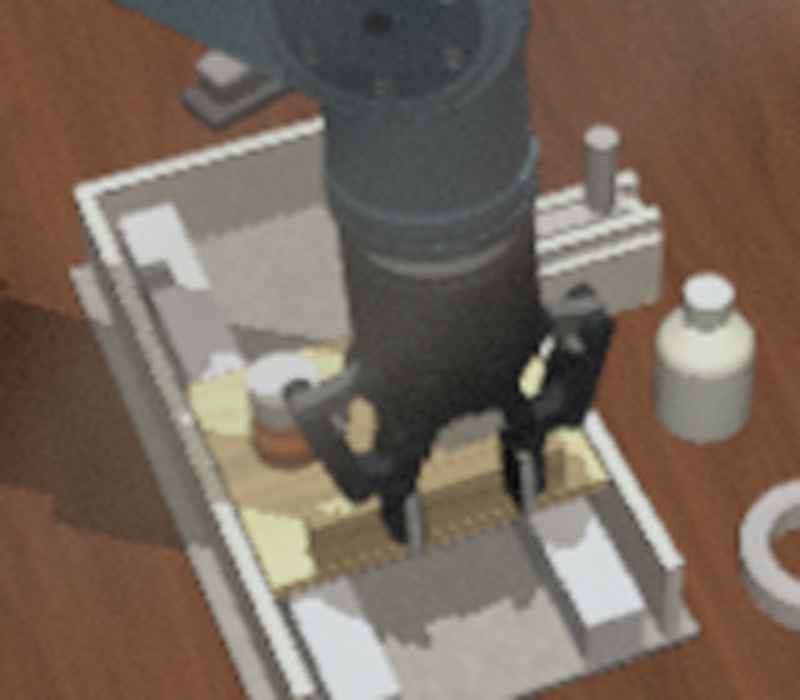

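View pics/w9.png

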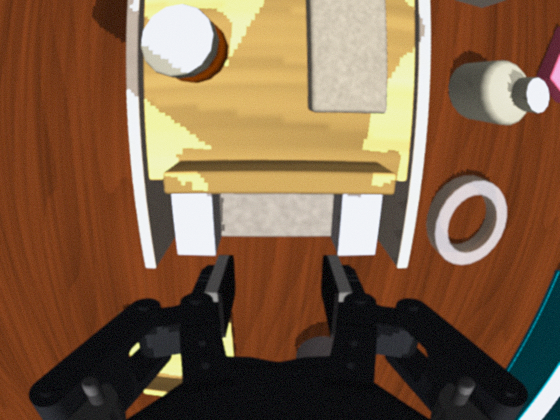

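Call:
{"api": "drive_tool", "payload": {"deltas": [[[-0.002,0,-0.012],0],[[-0.001,0,-0.012],0],[[0,0,-0.005],0],[[0,0,0],0]]}}

```text
time_s: 10.1
eef_pos: [0.4951, -0.1073, 0.046]
eef_rot: [0.026, 0.674, 0.739, -0.003]
wrist_force: [-0.4, 1.0, -0.5]
opening: 0.501
```

```bash
python3 look.py 10
```

```text
[ 0.49552299 -0.10742228  0.04665022] [ 0.02633425  0.67374532  0.73848693 -0.00328864] [-0.05632123  0.77474132 -0.19972311]
[[-0.091  0.995  0.034]
 [ 0.995  0.092 -0.04 ]
 [-0.043  0.031 -0.999]]
0 [473.1846288 606.8948798]
0.02 [471.875346   578.82403554]
0.03 [471.20790875 564.51427195]
```

View pics/s10.png

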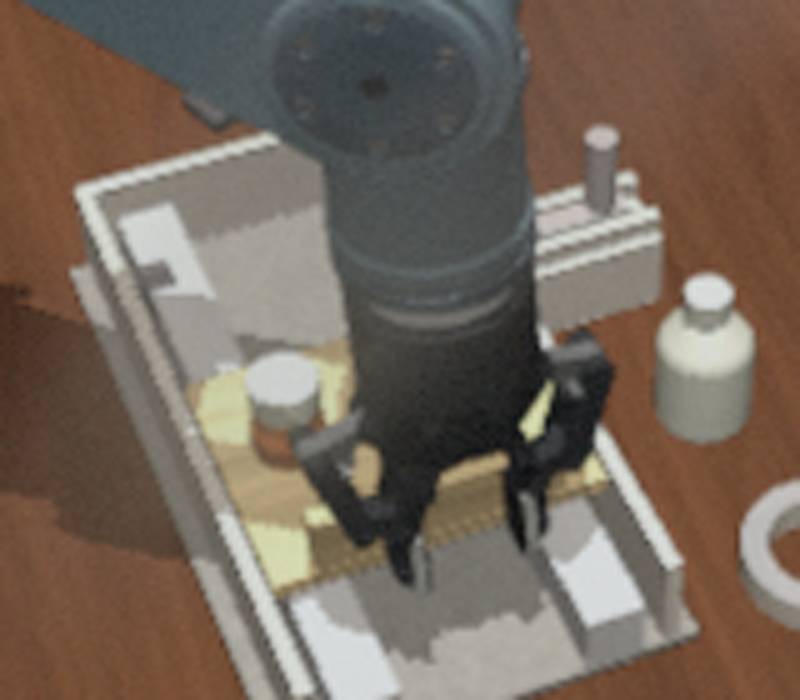

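Call:
{"api": "drive_tool", "payload": {"deltas": [[[-0.001,0,-0.004],-0.006],[[-0.001,0.004,-0.001],-0.006],[[-0.0003,0.004,0],0],[[-0.0003,0.004,0],0],[[-0.0003,0.004,0],0],[[-0.0003,0.004,0],0],[[-0.0003,0.004,0],0]]}}

```text
time_s: 10.9
eef_pos: [0.4927, -0.082, 0.0424]
eef_rot: [0.028, 0.679, 0.734, -0.003]
wrist_force: [0.2, -0.8, -1.0]
opening: 0.503
```

Call:
{"api": "drive_tool", "payload": {"deltas": [[[-0.0003,0.004,0],0],[[-0.0003,0.004,0],0],[[-0.0003,0.004,0],0],[[-0.0003,0.004,0],0],[[-0.0003,0.004,0],0]]}}

```text
time_s: 11.4
eef_pos: [0.4912, -0.0613, 0.0425]
eef_rot: [0.028, 0.678, 0.734, -0.004]
wrist_force: [0.2, -2.4, -2.0]
opening: 0.5
```

```bash
python3 look.py 11
```

```text
[ 0.49124805 -0.06078803  0.04251274] [ 0.02804638  0.67828087  0.7342591  -0.00346893] [-0.86133768  0.4984682  -0.32149769]
[[-0.078  0.996  0.036]
 [ 0.996  0.08  -0.043]
 [-0.046  0.033 -0.998]]
0 [433.79011025 536.98118369]
0.02 [432.02154248 508.813305  ]
0.03 [431.12045916 494.461802  ]
```

View pics/s11.png

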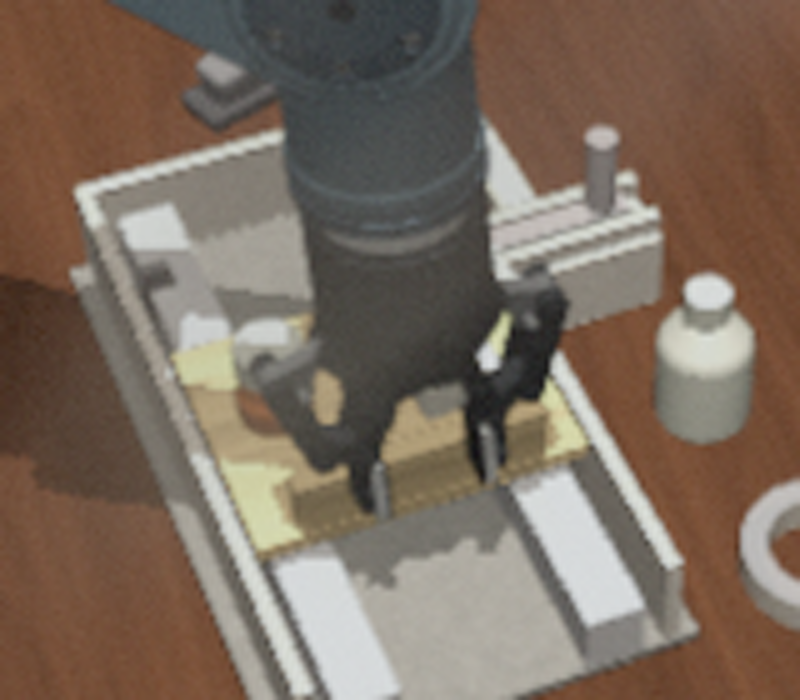

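View pics/w11.png

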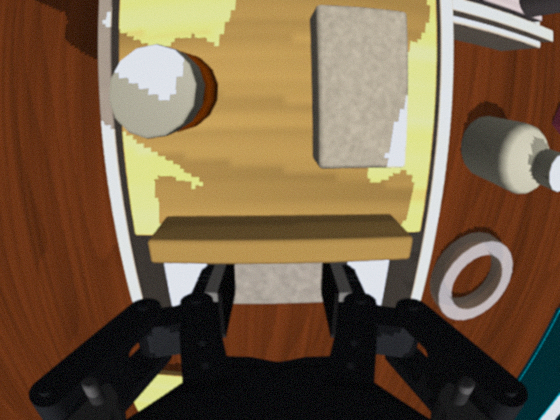

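The board is moving with the lip, and the fingers bear on the lip on both sides, at crop (378,505) and (488,475). The jar and carton are standing. I'll keep pushing.

Call:
{"api": "drive_tool", "payload": {"deltas": [[[-0.0003,0.004,0],0],[[-0.0003,0.004,0],0],[[-0.0003,0.004,0],0],[[-0.0003,0.004,0],0],[[-0.0003,0.004,0],0],[[-0.0003,0.004,0],0],[[-0.0003,0.004,0],0],[[-0.0003,0.004,0],0],[[-0.0003,0.004,0],0],[[-0.0003,0.004,0],0]]}}

```text
time_s: 12.5
eef_pos: [0.488, -0.0181, 0.0426]
eef_rot: [0.028, 0.678, 0.734, -0.004]
wrist_force: [0.0, -1.8, -1.2]
opening: 0.499
```

```bash
python3 look.py 12; python3 - <<'E'
from h import *
c=camera("top");crop(c,180,185,360,325,4.4,"pics/t12.png")
E
```

```text
[ 0.48794661 -0.01764892  0.04257325] [ 0.02809482  0.67825546  0.73428031 -0.00355627] [-0.33988483  0.08603041 -0.13850276]
[[-0.078  0.996  0.036]
 [ 0.996  0.08  -0.043]
 [-0.046  0.033 -0.998]]
0 [400.17668313 469.87205918]
0.02 [398.03536808 441.52537312]
0.03 [396.9448401  427.08898535]
```

View pics/s12.png

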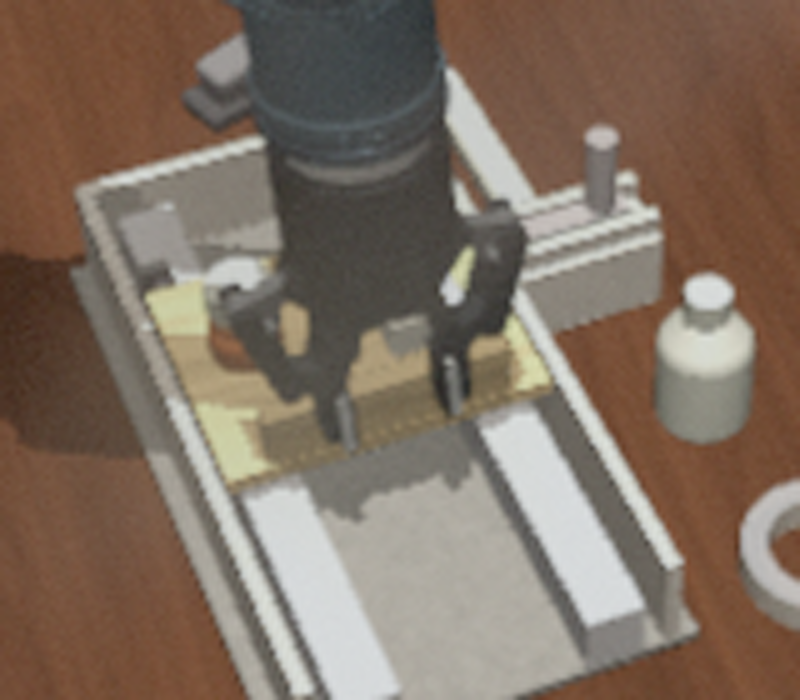

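View pics/t12.png

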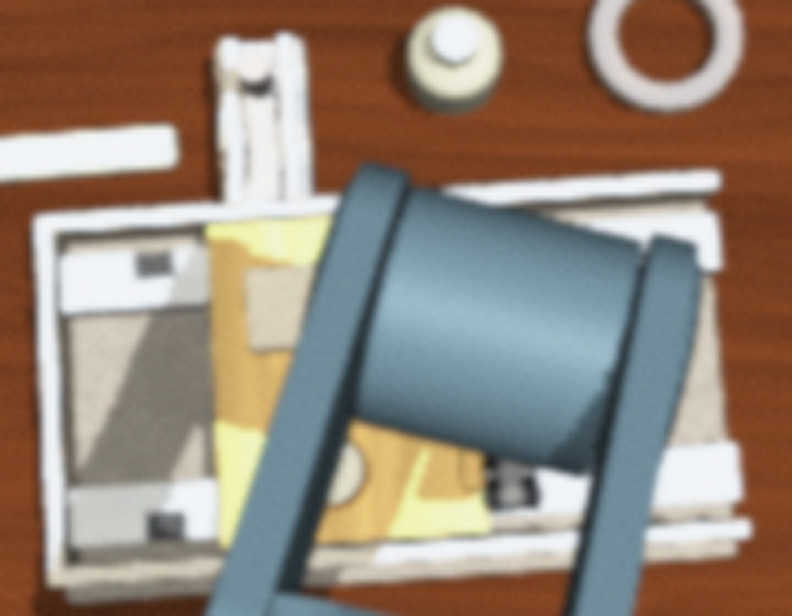

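```bash
cat >> h.py <<'E'
TH=.0796;RT=np.array([.48088,.0389]);RM=np.array([[np.cos(TH),-np.sin(TH)],[np.sin(TH),np.cos(TH)]])
def rk(p):return np.round(RM.T@(np.array(p)[:2]-RT)*1e3,1)
def edge(z=.06,name=None):
    # front (+y) edge of board: yellow mask, leftmost along rows, in the top view
    c=camera("top");f=c["frame"].astype(int)
    out=[]
    h=cv2.cvtColor(c["frame"],cv2.COLOR_RGB2HSV)
    m=((h[...,0]>14)&(h[...,0]<36)&(h[...,1]>70)&(h[...,2]>90))
    for v in range(238,310,2):
        u=np.where(m[v,190:330])[0]
        if len(u)>5:
            p=rk(ray(c,190+u[0]-.5,v,z)); out.append(p)
    return np.array(out)
E
python3 - <<'E'
from h import *
e=edge();print(e.round(1).tolist());print(rk(get_obs()["eef_pos"]))
c=camera("top");P=lambda u,v,z:rk(ray(c,180+(u+.5)/4.4-.5,185+(v+.5)/4.4-.5,z))
print(P(207,228,.06),P(220,545,.06))
E
```

```text
[[76.0, 89.0], [71.5, 87.1], [67.0, 85.1], [62.6, 85.3], [58.2, 85.5], [53.9, 85.7], [49.5, 86.0], [45.1, 86.2], [40.9, 88.5], [36.6, 88.8], [32.3, 89.0], [27.8, 87.0], [23.5, 87.2], [19.1, 87.4], [14.8, 87.6], [10.5, 87.9], [6.2, 88.1], [1.9, 88.3], [-2.4, 88.5], [-6.6, 88.7], [-10.9, 88.9], [-15.2, 89.1], [-19.6, 87.2], [-23.9, 87.4], [-28.1, 87.6], [-32.4, 87.8], [-36.6, 88.0], [-40.9, 88.2], [-45.4, 84.2], [-49.6, 84.4], [-54.3, 78.2], [-58.1, 84.8], [-62.4, 82.9], [-66.6, 83.1], [-70.8, 83.3], [-74.7, 87.8]]
[  2.6 -57.3]
[79.3 86.3] [-75.7  87.6]
```

Call:
{"api": "drive_tool", "payload": {"deltas": [[[-0.0003,0.004,0],0],[[-0.0003,0.004,0],0],[[-0.0003,0.004,0],0],[[-0.0003,0.004,0],0],[[-0.0003,0.004,0],0],[[-0.0003,0.004,0],0],[[-0.0003,0.003,0],0],[[-0.0002,0.002,0],0]]}}

```text
time_s: 13.55
eef_pos: [0.4857, 0.012, 0.0427]
eef_rot: [0.029, 0.679, 0.734, -0.004]
wrist_force: [-0.1, -2.8, -1.2]
opening: 0.502
```

```bash
python3 - <<'E'
from h import *
o=get_obs();print(rk(o["eef_pos"]),o["eef_pos"][2],o["eef_rot"],o["wrist_force"]);e=edge();print(np.median(e[:,1]),e[::6].tolist())
E
```

```text
[  2.7 -27.2] 0.0426759843031799 [ 0.02886307  0.67856805  0.73395847 -0.00415833] [-0.0571129  -2.8329538  -1.19942227]
117.2 [[78.0, 119.4], [51.5, 116.2], [25.5, 117.4], [-0.3, 118.5], [-30.4, 117.7], [-59.7, 61.4]]
```

Call:
{"api": "drive_tool", "payload": {"deltas": [[[-0.0001,0.002,0],0],[[-0.0001,0.002,0],0],[[-0.0001,0.0015,0],0],[[-0.0001,0.0015,0],0],[[-0.0001,0.0015,0],0],[[-0.0001,0.0015,0],0]]}}

```text
time_s: 14.2
eef_pos: [0.485, 0.0227, 0.0427]
eef_rot: [0.029, 0.679, 0.734, -0.004]
wrist_force: [0.5, -2.9, -0.7]
opening: 0.502
```

Call:
{"api": "drive_tool", "payload": {"deltas": [[[-0.0001,0.001,0],0],[[-0.0001,0.001,0],0],[[-0.0001,0.001,0],0],[[-0.0001,0.001,0],0],[[-0.0001,0.001,0],0]]}}

```text
time_s: 14.7
eef_pos: [0.4843, 0.0283, 0.0426]
eef_rot: [0.029, 0.679, 0.734, -0.004]
wrist_force: [1.0, -0.3, 0.1]
opening: 0.499
```

Call:
{"api": "drive_tool", "payload": {"deltas": [[[-0.0001,0.001,0],0],[[-0.0001,0.001,0],0]]}}

```text
time_s: 14.9
eef_pos: [0.4841, 0.0305, 0.0426]
eef_rot: [0.029, 0.679, 0.734, -0.004]
wrist_force: [0.8, -2.6, -0.6]
opening: 0.499
```

Call:
{"api": "drive_tool", "payload": {"deltas": [[[-0.0001,0.001,0],0],[[-0.0001,0.001,0],0]]}}

```text
time_s: 15.1
eef_pos: [0.4839, 0.0325, 0.0426]
eef_rot: [0.029, 0.679, 0.734, -0.004]
wrist_force: [1.2, -2.7, -0.1]
opening: 0.499
```

```bash
python3 look.py 13;python3 - <<'E'
from h import *
o=get_obs();print(rk(o["eef_pos"]),o["wrist_force"]);e=edge();print(np.median(e[:,1]),e[::6].tolist())
c=camera("top");crop(c,180,185,360,325,4.4,"pics/t13.png")
E
```

```text
[0.4838822  0.03264275 0.04261902] [ 0.02866559  0.67858585  0.73394923 -0.00425022] [ 0.48548608 -2.27398353 -0.40625797]
[[-0.077  0.996  0.036]
 [ 0.996  0.079 -0.045]
 [-0.048  0.033 -0.998]]
0 [362.42940558 395.52225871]
0.02 [359.89174361 367.02296107]
0.03 [358.59998088 352.51577656]
[ 2.5 -6.5] [ 0.48548608 -2.27398353 -0.40625797]
135.4 [[79.1, 136.7], [52.8, 135.6], [26.8, 136.7], [-37.9, 68.8], [-61.5, 95.6]]
```

View pics/s13.png

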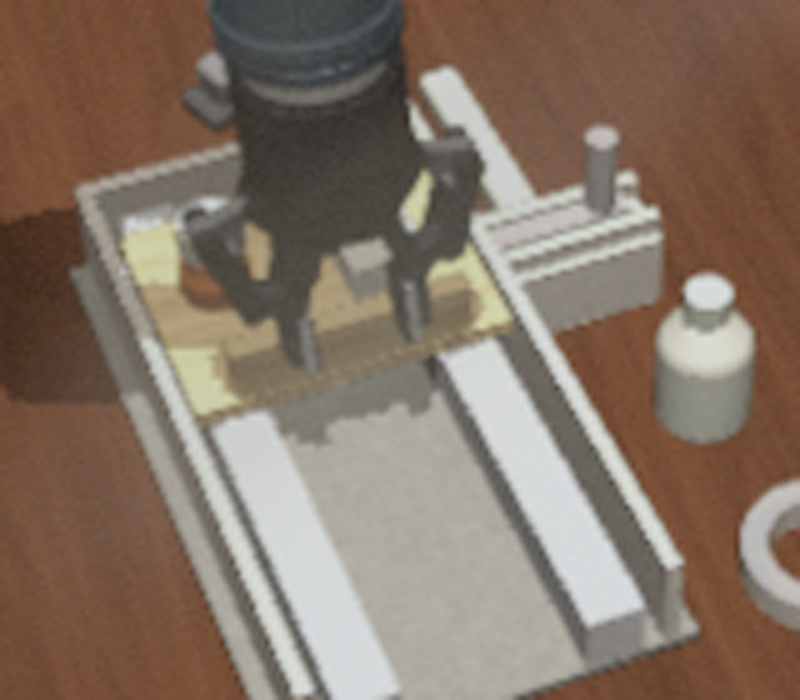

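View pics/t13.png

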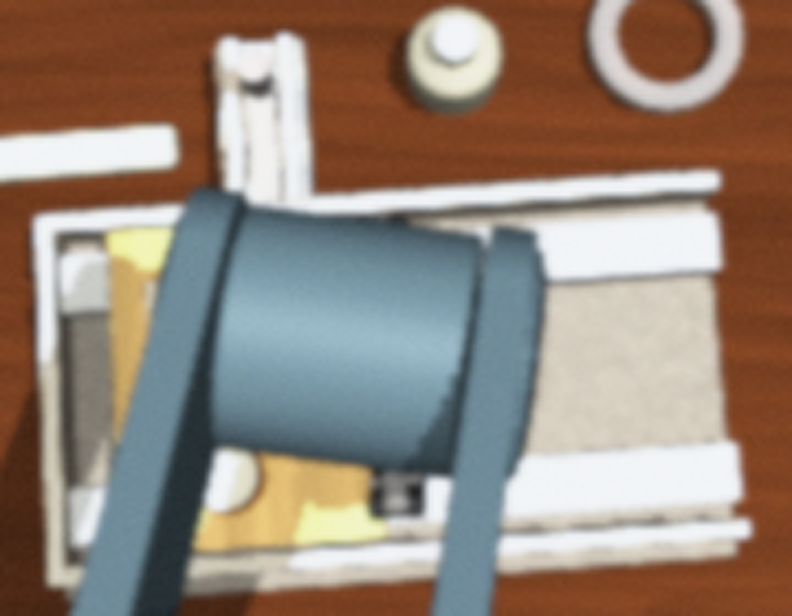

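Call:
{"api": "drive_tool", "payload": {"deltas": [[[-0.0001,0.001,0],0],[[-0.0001,0.001,0],0]]}}

```text
time_s: 15.5
eef_pos: [0.484, 0.0342, 0.0427]
eef_rot: [0.029, 0.679, 0.734, -0.004]
wrist_force: [1.8, -5.2, -0.6]
opening: 0.5
```

```bash
python3 - <<'E'
from h import *
o=get_obs();print(rk(o["eef_pos"]),o["wrist_force"]);e=edge();print(np.median(e[:,1]),e[::4].tolist())
w=camera("wrist");cv2.imwrite("pics/w14.png",w["frame"][:,:,::-1])
c=camera("side");crop(c,165,170,265,250,8,"pics/s14.png")
# predicted side pixels of the board's bottom/top corners at seat, dropped vs. not, yoff
for yo in(.070,.074):
  for z in(.053,.060):
    print(yo,z,[((proj(c,[*(RM@np.array([x,yo+y])+RT),z])-[165,170])*8).round(0).tolist() for x,y in((-.08,-.065),(.08,-.065),(-.08,.065))])
for x in(-.06,.06): print("lip",[((proj(c,[*(RM@np.array([x,.07-.065])+RT),z])-[165,170])*8).round(0).tolist() for z in(.084,.091)])
E
```

```text
[ 2.7 -4.9] [ 1.79670836 -5.22524796 -0.63305709]
135.8 [[79.3, 138.9], [61.6, 137.4], [44.1, 136.0], [26.9, 138.8], [-33.7, 68.6], [-50.5, 71.6], [-65.6, 98.0]]
0.07 0.053 [[177.0, 506.0], [686.0, 348.0], [51.0, 218.0]]
0.07 0.06 [[175.0, 490.0], [686.0, 332.0], [48.0, 202.0]]
0.074 0.053 [[173.0, 496.0], [681.0, 340.0], [47.0, 210.0]]
0.074 0.06 [[171.0, 480.0], [681.0, 323.0], [44.0, 194.0]]
lip [[233.0, 413.0], [230.0, 397.0]]
lip [[621.0, 295.0], [621.0, 279.0]]
```

View pics/s14.png

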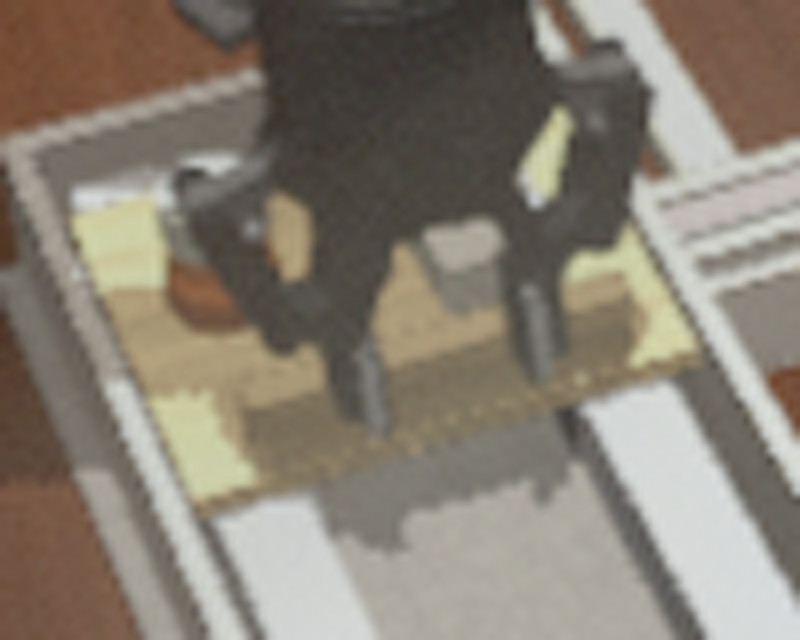

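View pics/w14.png

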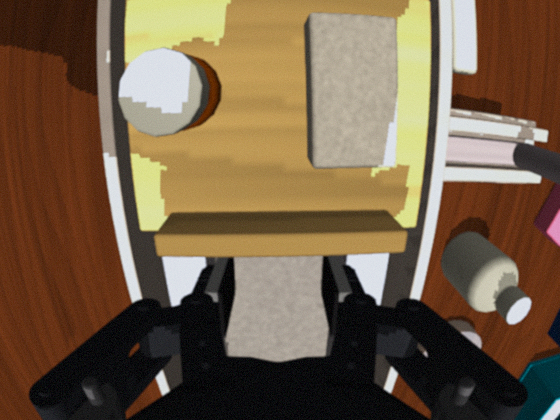

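The force has risen to 5 N. In the wrist view the lip has narrowed from 262 to 250 px, which suggests it dropped about 7 mm. I'll back off and check with a clear view.

Call:
{"api": "drive_tool", "payload": {"deltas": [[[0.001,-0.01,0],0],[[0.002,-0.02,0],0],[[0.002,-0.02,0.02],0],[[0,-0.02,0.05],0],[[0,-0.03,0.04],0],[[-0.03,-0.04,0.02],0],[[-0.03,-0.04,0.01],0],[[-0.03,-0.04,0],0],[[-0.03,-0.04,0],0],[[0,0,0],0]]}}

```text
time_s: 16.65
eef_pos: [0.3665, -0.2268, 0.1848]
eef_rot: [0.028, 0.677, 0.735, -0.003]
wrist_force: [0.3, 1.1, -0.0]
opening: 0.501
```

```bash
python3 - <<'E'
from h import *
o=get_obs();print(o["eef_pos"],o["wrist_force"]);e=edge(.053);print(np.median(e[:,1]),e[::4].tolist())
c=camera("top");crop(c,180,185,360,325,4.4,"pics/t15.png")
cv2.imwrite("pics/topfull15.png",c["frame"][:,:,::-1])
c=camera("side");crop(c,150,150,300,260,5,"pics/s15.png")
E
```

```text
[ 0.36648634 -0.22678004  0.18480854] [ 0.27815433  1.08087144 -0.03615347]
138.95 [[80.3, 139.8], [62.4, 136.2], [44.8, 136.9], [27.6, 139.8], [10.1, 138.3], [-7.2, 139.0], [-24.3, 139.7], [-41.5, 138.3]]
```

View pics/s15.png

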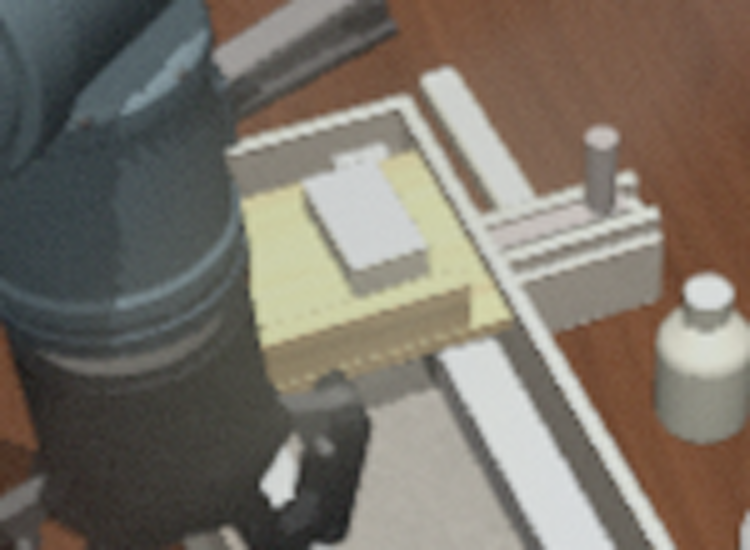

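View pics/t15.png

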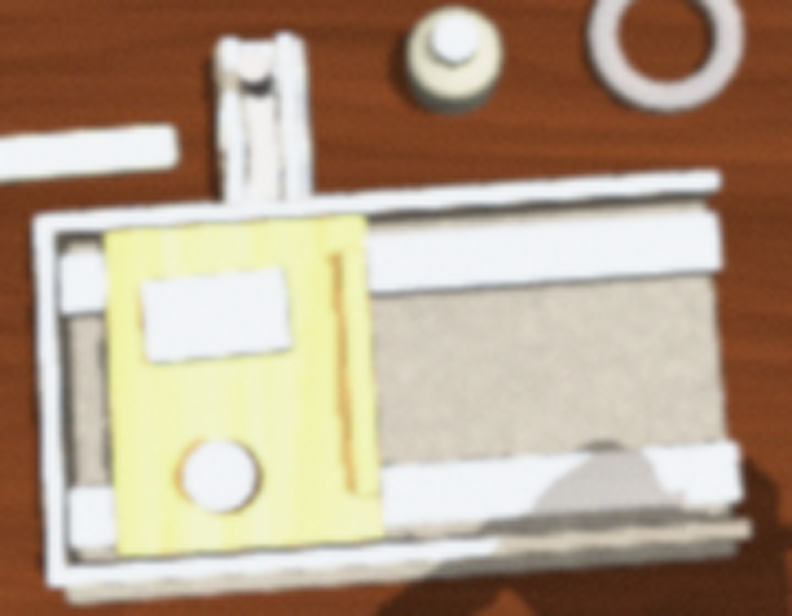

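View pics/topfull15.png

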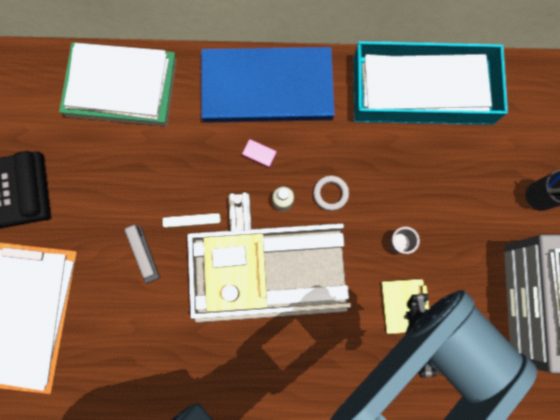

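Call:
{"api": "drive_tool", "payload": {"deltas": [[[-0.03,-0.01,0.03],0],[[-0.03,-0.02,0.03],0],[[-0.03,-0.02,0.02],0],[[-0.03,-0.02,0],0],[[-0.03,-0.02,0],0],[[-0.03,-0.02,0],0],[[0,0,0],0]]}}

```text
time_s: 17.5
eef_pos: [0.1921, -0.325, 0.2651]
eef_rot: [0.025, 0.664, 0.747, 0.001]
wrist_force: [0.7, 1.1, 0.2]
opening: 0.501
```

```bash
python3 - <<'E'
from h import *
o=get_obs();print(o["eef_pos"],o["wrist_force"])
c=camera("side");crop(c,160,160,270,245,7,"pics/s16.png")
E
```

```text
[ 0.19208826 -0.32496559  0.26513332] [0.71789882 1.131239   0.1634255 ]
```

View pics/s16.png

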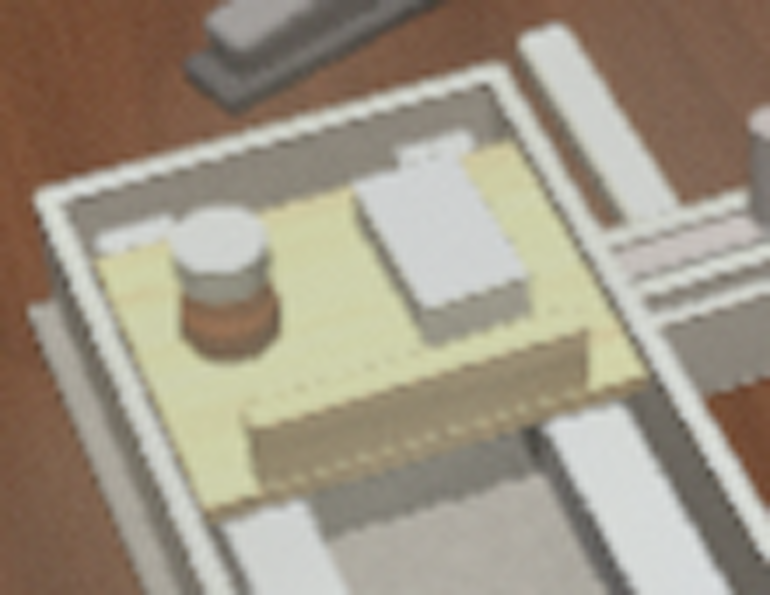

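```bash
python3 - <<'E'
from h import *
t=camera("top");s=camera("side")
def tri(a,b):
    L=[]
    for c,(u,v) in((t,(180+a[0]/4.4,185+a[1]/4.4)),(s,(160+b[0]/7,160+b[1]/7))):
        d=rot(c)@np.array([(u-c["cx"])/c["fx"],(v-c["cy"])/c["fy"],1]);d/=np.linalg.norm(d);L.append((np.array(c["eye"]),d))
    I=np.eye(3);M=sum(I-np.outer(d,d) for e,d in L);B=sum((I-np.outer(d,d))@e for e,d in L);X=np.linalg.solve(M,B);return rk(X),round(X[2]*1e3,1)
for n,a,b in(("wall++",(35,217),(505,63)),("wall-+",(50,587),(38,190)),("b++",(104,233),(510,141)),("b-+",(120,556),(95,258)),("b+-",(366,214),(648,375)),("b--",(384,538),(205,513)),("lip-",(380,493),(248,425)),("lip+",(368,248),(588,328))):print(n,tri(a,b))
P=lambda u,v,z:rk(ray(t,180+(u+.5)/4.4-.5,185+(v+.5)/4.4-.5,z))
for z in(.053,.06):print(z,P(104,233,z),P(120,556,z),P(366,214,z),P(384,538,z))
# initial (undropped) picture s1 & t1 for comparison
def tri1(a,b):return tri(a,((b[0]/3.7-10)*7,(b[1]/3.7-10)*7))
for n,a,b in(("0 b+-",(598,201),(448,358)),("0 b--",(623,522),(203,437)),("0 lip+",(603,231),(418,333)),("0 lip-",(623,478),(227,380)),("0 wall++",(35,217),(303,72)),("0 wall-+",(50,587),(57,140))):print(n,tri1(a,b))
E
```

```text
wall++ (array([ 92.3, 169.9]), np.float64(57.7))
wall-+ (array([-87.8, 168.5]), np.float64(61.1))
b++ (array([ 82.4, 137.4]), np.float64(49.4))
b-+ (array([-76.4, 135.7]), np.float64(52.1))
b+- (array([83.4,  6.2]), np.float64(49.7))
b-- (array([-76.8,   7.2]), np.float64(48.6))
lip- (array([-56.7,   7.6]), np.float64(83.1))
lip+ (array([62. ,  5.9]), np.float64(82.0))
0.053 [ 81.1 138.1] [-77.7 136.8] [82.2  7.4] [-77.9   8.3]
0.06 [ 80.1 137.2] [-77.6 135.9] [81.2  7.3] [-77.8   8.2]
0 b+- (array([  81.5, -110.3]), np.float64(53.0))
0 b-- (array([ -77.4, -109.9]), np.float64(55.3))
0 lip+ (array([  62.2, -108.7]), np.float64(83.8))
0 lip- (array([ -57.6, -107.6]), np.float64(96.3))
0 wall++ (array([ 92.1, 170.3]), np.float64(56.0))
0 wall-+ (array([-87.9, 169. ]), np.float64(58.4))
```

```bash
python3 - <<'E'
from h import *
s=camera("side");t=camera("top")
for x in(.115,.120,.145,.150):
    print(x,proj(s,[*(RM@np.array([x,.056])+RT),.105]).round(1))
print("seen",270.2,177.6,"start seen",(150+403/3.7),(150+112/3.7))
a=cv2.imread("pics/top0.png").astype(int);b=t["frame"][:,:,::-1].astype(int);d=np.abs(a-b).sum(2)
for n,(u,v,r) in dict(bottle=(283,198,14),tape=(331,193,19),stapler=(141,253,26),cup=(404,240,15),case=(192,220,28),pink=(259,153,15)).items():
    print(n,(d[v-r:v+r,u-r:u+r]>80).mean().round(3))
E
```

```text
0.115 [255.7 180.7]
0.12 [257.6 180.1]
0.145 [267.  177.4]
0.15 [268.9 176.8]
seen 270.2 177.6 start seen 258.9189189189189 180.27027027027026
bottle 0.0
tape 0.0
stapler 0.0
cup 0.0
case 0.051
pink 0.0
```

```bash
python3 -c "
from bench import hand_in,get_obs
print(get_obs()['wrist_force']);print(hand_in())"
```

```text
[0.81020633 0.37929665 0.18452224]
the job is handed in; nothing more can be done
None
```

The stop is fully out and the board lies dropped into its notches. The job was handed in at about 17.6 s with the arm clear of everything.

**Stop:** I pushed the pin outward with the shut fingertips until the force rose to about 18 N at its mechanical end. The pictures show it moved about 29 mm and is now about 35 mm out.

**Board:** I pushed it by the lip with the two fingertips, slowing to about 10 mm/s at the end. The notch ends then stopped it at about 5 N.

**Last checks:**
- **Height:** the board's corners read 49–52 mm in the two views. A known wall top reads about 3 mm low there, so the board top is at about 53 mm, which is the dropped height, and it is level.
- **Position:** its origin is at about rack y +72.5 mm, within the notch play.
- **Load:** the jar and carton are still standing on the board.
- **Other things:** the bottle, tape, stapler, cup and pink look-alike show no change in the pictures. The area around the case showed a 5% difference. I put that down to the rack being in the same patch, and the case itself looks unmoved.

**What went wrong or disagreed:**
- **First pass at the pin:** it went over the top without touching, because the real fingertips sit about 27 mm higher than the reported TCP. I corrected for that from the images.
- **Height reading under the gripper:** one side view taken while the gripper still covered the board was unclear about its height. The clear views after backing off settled it as dropped.

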